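Brace the veneer stand and hold the pressing block flush on its sloped bed

TASK

Swing the yellow brace of the blue pressing stand out all the way until it snaps into its end detent, then pick up the wooden pressing block by its ridge handle, tilt it to match the stand's sloped cork-faced bed and press it flat on the middle of the cork, its long side running up the slope like the cork's, gently, with about 12 N (never a hard shove). Finish while still gripping the block and pressing it flush like that: do not let go. Leave the stand's slope setting as it is and do not disturb the tin, the jar or the screwdriver.

Things in the scene. Friction and masses are not known exactly. Their poses are not given: they have to be found in the camera images.
- brace (a joint): angle (rad) of the yellow brace about its vertical hinge: 0 = folded along the stand's left side, pointing to the robot's side (-x of platen_face), growing clockwise seen from above as it swings out to the left (+y of platen_face); end stop 1.35 = fully seated. Light friction; from about 0.97 a spring plunger resists (about 2 N at the post), gives at 1.18, then drives it to the stop and keeps it there.
- brace_post (a point): middle of the upright black grip post of the brace: 18 mm diameter, 46 mm tall, its top 20 mm above this point; it stands on the brace bar (18 mm wide, 12 mm thick, top 16 mm above the bench), 95 mm from the hinge. Turns with the brace; axes: z up, x from the post to the hinge.
- brace_hinge (a point): point on the vertical hinge axis of the brace, 10 mm above the bench.
- platen_face (a point): centre of the top of the cork-faced rectangular platen, 130 mm (its x, up the slope) by 100 mm (its y, level); z points out of the face, square to it. The face slopes down towards the robot's side by 0.18 to 0.42 rad; the slope is locked (stiff). The platen is spring-backed: it starts to give along -z at about 3 N and then yields 1 mm for every 2 N, up to 12 mm, without tilting; this point moves with it. The stand beneath is 200 by 180 mm.
- bed_edge (a point): middle of the upper edge of the steel bed under the platen, moving with the slope setting; tells whether the slope has been shifted.
- caul_grip (a point): centre of the ridge handle of the wooden pressing block: handle 60 mm long (x), 22 mm thick (y, the grip width), from 12 to 60 mm above the block's underside; this point is 38 mm above the underside. The block's plate is 110 mm (x) by 80 mm (y) by 12 mm; 0.22 kg give or take a third. z points up out of the handle. Starts flat on the bench.
- caul_face (a point): centre of the flat underside of the pressing block (38 mm below caul_grip along z), same axes.
- caul: the pressing block itself; origin at the centre of its underside, same axes as caul_grip.
- platen: the platen itself; origin at the centre of its cork face, same axes as platen_face.
- tin: green paint tin, 72 mm diameter, 85 mm tall, bystander; origin at the centre of its underside.
- jar: amber glass jar, 60 mm diameter, 70 mm tall, bystander; origin at the centre of its underside.
- driver: red-handled screwdriver, 200 mm long, lying along its x, bystander; origin at its underside middle.
Things that resemble listed ones, but are neither listed nor needed, are in the scene too. There is more than one size of the caul; the job needs the larger.

How it is judged:
On the way, in this order (a step that is already met when the one before it is completed fails the run):
1. the brace is swung out and seated in its end detent (value of joint brace above 1.29 rad), for 0.2 s.
2. the pressing block is lifted clear of the bench in the gripper (height (world z) of caul_grip above 0.075 m and contact force between caul and the fingers above 1 N and contact force between caul and platen below 0.5 N), for 0.2 s.
At the end, for the whole second after the job is handed in: The brace is seated (within 0.06 rad of its stop); the gripper still holds the pressing block, at rest, its underside flush on the cork (within 0.05 rad and 3 mm), centred within 15 mm each way and square within 0.2 rad, pressed with 5 to 25 N (value of joint brace above 1.29 rad and angle between the z axis of caul_face and the z axis of platen_face, either way round below 0.05 rad and angle between the x axis of caul_face and the x axis of platen_face, either way round below 0.2 rad and z of caul_face in the frame of platen_face between -0.003 and 0.003 m and x of caul_face in the frame of platen_face between -0.015 and 0.015 m and y of caul_face in the frame of platen_face between -0.015 and 0.015 m and contact force between caul and platen between 5 and 25 N and contact force between caul and the fingers above 2 N and linear speed of caul below 0.02 m/s); the arm keeps its last pose, push and grip.
It fails at once if the block is shoved hard against the platen (over 40 N) (contact force between caul and platen above 40 N).
It fails at once if the slope setting is shifted (distance of bed_edge from where it was at the start of the episode above 0.008 m).
It fails at once if the tin, jar or screwdriver is disturbed (over 30 mm) (distance of any of tin, jar, driver from where it was at the start of the episode above 0.03 m).
It also fails if it takes over 64 s, if anything falls off the work surface, if the arm or the gripper's body presses on something with over 40 N, if the wrist force passes 120 N, or if a joint passes its speed limit or range.

ROBOT

A 7-joint arm with a two-finger parallel gripper is mounted at the origin on the work surface. World frame = base frame: x ahead of the robot, y to its left, z up, the work surface at z = 0. Lengths are in m, angles in rad, forces in N, time in s.
With the tool pointing down it reaches from about 0.35 to 0.9 m from the base axis. Payload 8.1 kg.
Tool frame: the origin (TCP) lies at the very end of the fingers, on their centre line; the grasp point (between the pads) lies 19 mm behind it (manip.grip_depth is the distance from the TCP to the grasp point, in m); z points along the fingers, x is the direction in which the jaws open and shut, and the axes are right-handed (so a half turn about z gives the same grasp; the last joint's range is limited). The gripper opens to 92 mm and grips with 3 to 60 N. Pads are 19 mm wide; open, the fingers measure 130 mm over their backs; the gripper's body (75 mm by 190 mm) begins 47 mm behind the grasp point.
Start: joints at [-1.406, 0.434, 0.025, 1.573, -0.012, 1.134, -0.075], TCP at [0.165, 0.603, 0.227] pointing down, gripper open.
Joint ranges: [-2.62, 2.62], [-0.44, 2.09], [-1.27, 1.32], [0.08, 2.57], [-1.32, 4.46], [0.12, 2], [-2.74, 2.74]. Speed limits (rad/s): [2.22, 2.22, 3.01, 3.01, 3.14, 3.14, 3.14].

INTERFACE

Orientations are given as a 3x3 rotation matrix whose columns are the frame's x, y, z axes.
In Python, from workcell import manip gives the robot as it stands.
- The arm moves only by the tool servo_tool, never from a script. Its argument "motion" is a list of rows, each a list of 3 entries, a list of its own where there are three numbers: the closure, from -1 (fully open) to 1 (shut), then the shift along the tool's x, y, z in cm, then the turn about the tool's z in rad. In form: [[grip, [tx, ty, tz], spin], ...]. A call has 1 to 10 rows; each row shifts and turns the pose as measured when the row begins, along the tool's axes as they then stand; what a row does not reach is not made up. A row lasts 1/12 s, in which the tool goes at most 41.7 mm and 7.16 degrees, less where a joint would pass 70% of its speed; a pose out of reach is approached as far as the arm can. A call with a gripper value outside its range is refused whole. The fingers move at their own pace and stop on an object; the grip force is fixed at half the most. Time passes only in rows, so rows that do not move let the fingers close. It gives the time, the measured TCP pose, the force and the opening at its end, in the units of the state.
- manip.state(): the state, without advancing time (a new reading comes with each control period).
- manip.snapshot(name): name is "scene" or "side" or "wrist"; returns a dict with "img" (420x560x3 uint8, red, green, blue), "camera_matrix" (3x3 intrinsics, pixels), "distortion" ([k1, k2, p1, p2, k3] as OpenCV has them; the pictures are not rectified), "rvec" (rotation vector, rad) and "tvec" (3), from world to camera coordinates, as OpenCV has them; the wrist camera has in their place "mount" (4x4, takes a point from camera to tool coordinates, whose origin is the TCP and whose axes are the tool frame's). Camera axes: x right, y down, z forward; pixel columns grow to the right and rows downward; lengths in m; the calibration is good to about 2 mm. A picture is of the moment at which its call begins: read the wrist's pose just before it. There is no depth.
- manip.close_job(): hands the job in, once; it reports no verdict.
Trained networks look in a picture, given as the dict that the camera call returned (one of the last four; its "shot" number tells which), for a name from the list of things; names that differ only in an ending like _2 or _b are one class to them, and where a whole thing is asked for, a point or a joint stands for the part that bears it (a point fixed in the world has none). Each returns a list of dicts, best first, with "conf" (0 to 1); they miss things now and then, are a little off and sometimes report something else, mostly with a low value. They report only what shows in the picture. A call takes as long as a camera call. They do not tell look-alikes from the thing itself.
- manip.cut_out(picture, name): "mask" (420x560 bool, what is visible of it) and "pixel" ([row, column] in pixels, amid what is visible of it).
The state is a dict: "time_s": time; "joint_pos": joint angles; "joint_velocities": joint speeds; "joint_efforts": joint torques, N m; "eef_pos": TCP position; "eef_rot": TCP orientation; "wrist_force": force on the tool from outside, world axes, zero at the start; "torque": the same for the moment, N m; "opening": opening from 0.0 (shut) to 1.0 (fully open).
Only numpy, scipy, OpenCV 4.12 (cv2) and the standard library are available. Lean on these libraries where they do the work, as an engineer would, in place of code of your own. Each camera call takes 0.05 s, during which the arm holds its last target.

## Working session

There is one attempt and no reset: what is moved stays moved. The work goes in short steps, Python scripts to look and compute and a tool call to move; the robot and the scene stay as the last step left them, time stands still between calls to the robot, and variables do not carry over. Pictures are saved under pics/ and viewed, and the job is handed in when it is done.

Besides the shell and the picture viewer there is one more tool, called after "Call:" as a command line: name --argument value ..., lists and objects as JSON in quotes. servo_tool: Moves the arm, as the interface text tells. Its arguments: {"type":"object","properties":{"motion":{"type":"array","items":{"type":"array"}}},"required":["motion"]}

```bash
ls; mkdir -p pics; python3 - <<'E'
from workcell import manip
import cv2,numpy as np
s=manip.state();print(s)
for n in ["scene","side","wrist"]:
    p=manip.snapshot(n); cv2.imwrite(f"pics/{n}0.png",p["img"][:,:,::-1])
    np.save(f"{n}0.npy",p,allow_pickle=True)
    print(n,{k:v for k,v in p.items() if k!="img"})
E
```

```text
pics
{'time_s': 0.0, 'joint_pos': array([-1.40559205,  0.43519572,  0.02497393,  1.57409767, -0.01157288,
        1.13404715, -0.07511215]), 'joint_velocities': array([ 3.27698410e-04,  9.30157722e-04,  7.52897252e-04,  2.31240036e-05,
       -1.03713664e-03, -1.29617492e-03,  5.22373527e-04]), 'joint_efforts': array([-4.37299659e-04, -6.67855883e+01,  9.84691344e-01, -3.14462113e+01,
       -6.05934416e-02,  4.30061657e-02,  1.82986332e-04]), 'eef_pos': array([0.16531004, 0.60219282, 0.22596174]), 'eef_rot': array([[ 2.64683211e-01,  9.64335383e-01, -2.58786569e-04],
       [ 9.64334099e-01, -2.64683284e-01, -1.58241750e-03],
       [-1.59447766e-03,  1.69282632e-04, -9.99998714e-01]]), 'wrist_force': array([-0.33452471,  0.96237671,  0.16712069]), 'torque': array([ 0.01914127, -0.04000737, -0.01305295]), 'opening': 0.999651050430485}
scene {'camera_matrix': array([[433.30050061,   0.        , 285.94659824],
       [  0.        , 433.30050061, 202.06763352],
       [  0.        ,   0.        ,   1.        ]]), 'distortion': array([-0.09345402,  0.        ,  0.        ,  0.        , 
[... 452 characters left out ...]
5593]), 'tvec': array([0.48621482, 0.16219016, 0.96286699]), 'shot': 2}
wrist {'camera_matrix': array([[365.53952932,   0.        , 276.03666294],
       [  0.        , 365.53952932, 212.09025179],
       [  0.        ,   0.        ,   1.        ]]), 'distortion': array([-0.02728832,  0.        ,  0.        ,  0.        ,  0.        ]), 'mount': array([[ 9.99999963e-01,  1.71832053e-04,  2.12902156e-04,
        -8.95469621e-05],
       [-2.20582768e-04,  9.66718258e-01,  2.55843234e-01,
        -6.84602920e-02],
       [-1.61854334e-04, -2.55843271e-01,  9.66718260e-01,
        -1.57710411e-01],
       [ 0.00000000e+00,  0.00000000e+00,  0.00000000e+00,
         1.00000000e+00]]), 'shot': 3}
```

View pics/scene0.png

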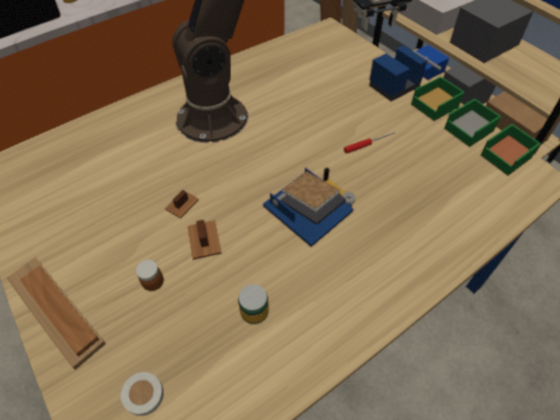

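View pics/side0.png

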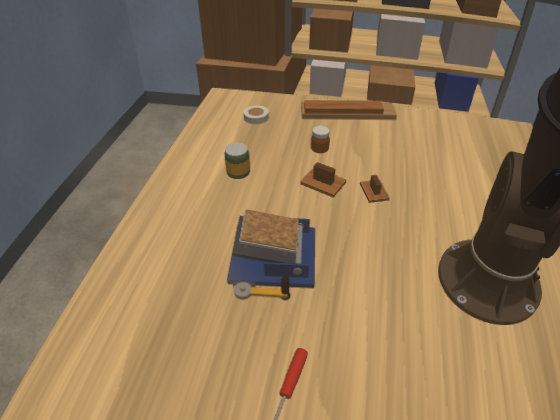

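View pics/wrist0.png

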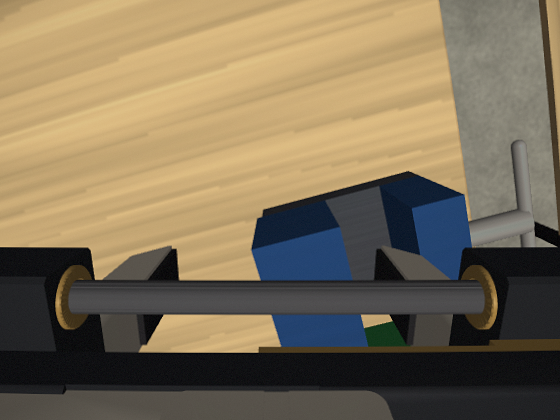

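The scene view shows the stand at about (308,205), its brace post at (326,174) and the hinge knob at (349,198). Two blocks could be taken for the caul: the large one at (204,238) and a small look-alike at (182,203). The tin is at (253,302), the jar at (149,275) and the screwdriver at (368,143). The side view agrees: brace at (265,291), post at (285,287), large block at (323,180), small block at (375,188).

```bash
cat > h.py <<'E'
import numpy as np,cv2
from workcell import manip
def RT(p,st=None):
    """world->cam R,t"""
    if 'rvec' in p: return cv2.Rodrigues(p['rvec'])[0],np.asarray(p['tvec'])
    T=np.eye(4);T[:3,:3]=st['eef_rot'];T[:3,3]=st['eef_pos']
    C=np.linalg.inv(T@p['mount']); return C[:3,:3],C[:3,3]
def proj(p,X,st=None):
    R,t=RT(p,st); return cv2.projectPoints(np.atleast_2d(X).astype(float),cv2.Rodrigues(R)[0],t,p['camera_matrix'],p['distortion'])[0][:,0]
def ray(p,uv,st=None):
    R,t=RT(p,st); n=cv2.undistortPoints(np.array(uv,float).reshape(-1,1,2),p['camera_matrix'],p['distortion'])[:,0]
    d=np.c_[n,np.ones(len(n))]@R; return -R.T@t,d/np.linalg.norm(d,axis=1)[:,None]
def atz(p,uv,z,st=None):
    o,d=ray(p,uv,st); return o+d*((z-o[2])/d[:,2])[:,None]
def tri(obs):
    A=np.zeros((3,3));b=np.zeros(3)
    for p,uv,st in obs:
        o,d=ray(p,[uv],st);M=np.eye(3)-np.outer(d[0],d[0]);A+=M;b+=M@o
    return np.linalg.solve(A,b)
def crop(p,u0,v0,w,h,s,name):
    im=p['img'][max(v0,0):v0+h,max(u0,0):u0+w,::-1]; cv2.imwrite(name,cv2.resize(im,None,fx=s,fy=s,interpolation=cv2.INTER_CUBIC))
E
python3 - <<'E'
from h import *
S=manip.snapshot("scene");D=manip.snapshot("side")
for n in ["brace_post","caul","platen","tin","jar","driver","brace"]:
    for k,p in (("scene",S),("side",D)):
        for r in manip.cut_out(p,n)[:3]:
            m=r["mask"];v,u=np.nonzero(m); 
            px=r["pixel"]
            print(n,k,round(r["conf"],2),np.round(px),m.sum(),u.min(),u.max(),v.min(),v.max(),"z0:",np.round(atz(p,[[px[1],px[0]]],0.02)[0],3))
crop(S,250,140,120,110,6,"pics/s_st.png");crop(D,220,200,110,110,5,"pics/d_st.png")
crop(S,150,180,90,90,6,"pics/s_c.png");crop(D,290,150,110,60,6,"pics/d_c.png")
E
```

```text
brace_post scene 0.61 [188. 340.] 214 323 354 168 202 z0: [0.526 0.143 0.02 ]
brace_post side 0.74 [287. 262.] 759 234 289 277 299 z0: [0.524 0.132 0.02 ]
brace_post side 0.71 [183. 324.] 898 300 345 163 195 z0: [ 0.434 -0.256  0.02 ]
caul scene 0.71 [205. 183.] 505 165 197 190 217 z0: [ 0.305 -0.272  0.02 ]
caul scene 0.6 [238. 205.] 1006 188 220 220 258 z0: [ 0.443 -0.277  0.02 ]
caul side 0.86 [183. 322.] 943 300 345 162 197 z0: [ 0.441 -0.257  0.02 ]
caul side 0.76 [193. 374.] 469 360 388 176 201 z0: [ 0.29  -0.241  0.02 ]
caul side 0.63 [289. 271.] 491 234 288 278 298 z0: [0.503 0.132 0.02 ]
platen scene 0.91 [191. 311.] 1265 282 339 173 211 z0: [0.482 0.064 0.02 ]
platen side 0.7 [233. 271.] 1940 239 297 210 253 z0: [ 0.541 -0.036  0.02 ]
tin scene 0.95 [301. 250.] 1042 238 268 283 324 z0: [ 0.674 -0.279  0.02 ]
tin side 0.91 [163. 238.] 773 225 249 142 178 z0: [ 0.7   -0.301  0.02 ]
jar scene 0.74 [276. 150.] 623 137 163 261 290 z0: [ 0.461 -0.452  0.02 ]
jar side 0.73 [140. 320.] 494 310 330 125 152 z0: [ 0.475 -0.474  0.02 ]
driver scene 0.49 [145. 359.] 194 344 371 139 153 z0: [0.422 0.315 0.02 ]
driver side 0.82 [376. 291.] 760 274 307 348 419 z0: [0.422 0.324 0.02 ]
brace scene 0.49 [186. 340.] 246 323 355 168 203 z0: [0.52  0.146 0.02 ]
brace side 0.92 [291. 267.] 652 233 289 277 299 z0: [0.512 0.139 0.02 ]
```

```bash
python3 -c "
import cv2,numpy as np
a=[cv2.imread('pics/'+n+'.png') for n in ['s_st','d_st','s_c','d_c']]
a=[cv2.resize(x,(400,int(x.shape[0]*400/x.shape[1]))) for x in a]
def pad(x):
  return cv2.copyMakeBorder(x,0,400-x.shape[0],0,0,cv2.BORDER_CONSTANT)if x.shape[0]<400 else x[:400]
cv2.imwrite('pics/m1.png',np.hstack([pad(a[0]),pad(a[1])]));cv2.imwrite('pics/m2.png',np.hstack([pad(a[2]),pad(a[3])]))"
```

```text
(no output)
```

View pics/m1.png

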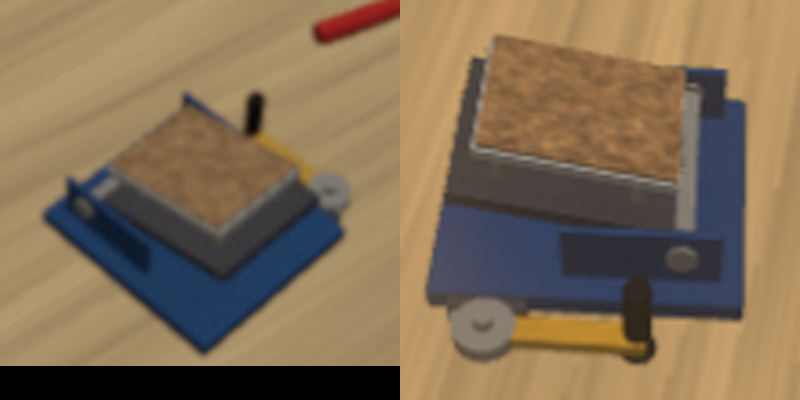

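View pics/m2.png

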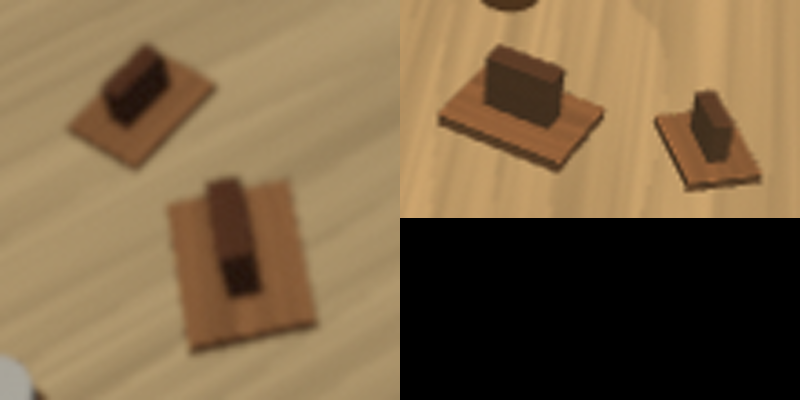

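```bash
cat > fit.py <<'E'
from h import *
from scipy.optimize import least_squares
def platen_pts(q):
    x,y,z,yaw,sl=q
    c,s=np.cos(yaw),np.sin(yaw); R=np.array([[c,-s,0],[s,c,0],[0,0,1]])@np.array([[np.cos(sl),0,-np.sin(sl)],[0,1,0],[np.sin(sl),0,np.cos(sl)]])
    L=np.array([[1,-1,0],[-1,-1,0],[-1,1,0],[1,1,0]])*[.065,.05,0]
    return L@R.T+[x,y,z],R
E
python3 - <<'E'
from fit import *
S=np.load("scene0.npy",allow_pickle=True).item();D=np.load("side0.npy",allow_pickle=True).item()
f=lambda a,u,v,k:np.array(a)/k+[u,v]
sp=f([(218,235),(108,165),(188,105),(300,175)],250,140,400/120)
dp=f([(90,38),(287,70),(282,182),(73,150)],220,200,400/110)
r=least_squares(lambda q:np.r_[(proj(S,platen_pts(q)[0])-sp).ravel(),(proj(D,platen_pts(q)[0])-dp).ravel()],[.52,.03,.08,0,.3])
print(r.x,np.round(r.fun,1))
# post top and hinge
pt=tri([(S,f([(255,97)],250,140,400/120)[0],None),(D,f([(236,284)],220,200,400/110)[0],None)]);print("posttop",pt)
hg=tri([(S,f([(330,185)],250,140,400/120)[0],None),(D,f([(83,323)],220,200,400/110)[0],None)]);print("hinge knob top",hg)
fc=lambda a:np.array(a)/(400/90)+[150,180]
fd=lambda a:np.array(a)/(400/110)+[290,150]
# big block handle top corners (scene/side crops)
for n,z,a,b in [("handle top ends",.06,[(225,180),(232,257)],[(525-400,50),(565-400,70)])]:
    print(n,atz(S,fc(a),z),atz(D,fd([(96,52),(155,73)]),z))
print("plate scene",atz(S,fc([(170,203),(288,181),(315,320),(192,347)]),.012))
print("plate side",atz(D,fd([(40,117),(157,163),(204,110)]),.012))
E
```

```text
[0.5269088  0.02314684 0.09394264 0.13602555 0.16366508] [-0.1  1.  -0.7  0.2  0.1 -0.1  0.4 -1.2  0.3 -0.2  0.2 -0.4  0.1  0.5
 -0.8  0.3]
posttop [0.47181153 0.12947515 0.06447795]
hinge knob top [0.56404983 0.14440023 0.0209919 ]
handle top ends [[ 0.41320583 -0.26632447  0.06      ]
 [ 0.46514971 -0.29081215  0.06      ]] [[ 0.46245155 -0.28716823  0.06      ]
 [ 0.41400305 -0.26961711  0.06      ]]
plate scene [[ 0.37381076 -0.29260191  0.012     ]
 [ 0.40317531 -0.22247091  0.012     ]
 [ 0.50315048 -0.2623937   0.012     ]
 [ 0.47595365 -0.33286022  0.012     ]]
plate side [[ 0.50068846 -0.25724161  0.012     ]
 [ 0.40323015 -0.22006979  0.012     ]
 [ 0.37311698 -0.29183326  0.012     ]]
```

```bash
cat >> h.py <<'E'
def goto(pos,yaw=None):
    s=manip.state();R=s['eef_rot'];d=R.T@(np.array(pos)-s['eef_pos'])*100
    a=np.arctan2(R[1,0],R[0,0]); out="t %.2f pos %s yaw %.3f tilt %.3f F %s op %.3f j %s\n  shift_cm %s |d| %.2f"%(s['time_s'],np.round(s['eef_pos'],4),a,np.arccos(-R[2,2]),np.round(s['wrist_force'],1),s['opening'],np.round(s['joint_pos'],2),np.round(d,2),np.linalg.norm(d))
    if yaw is not None:
        e=[(a-yaw+k*np.pi+np.pi)%(2*np.pi)-np.pi for k in (0,1)]; out+=" spin %s"%np.round(e,3)
    print(out)
E
python3 -c "
from h import *
goto([.4715,.1295,.2],.15)"
```

```text
t 0.95 pos [0.1654 0.6028 0.2268] yaw 1.303 tilt 0.000 F [ 0.  -0.4  0.2] op 0.998 j [-1.41  0.43  0.02  1.57 -0.01  1.13 -0.08]
  shift_cm [-37.54  42.04   2.67] |d| 56.42 spin [ 1.153 -1.989]
```

Call:
servo_tool --motion '[[-1,[-2.7,3.0,0],0],[-1,[-2.7,3.0,0],0],[-1,[-2.7,3.0,0],0],[-1,[-2.7,3.0,0],0],[-1,[-2.7,3.0,0],0],[-1,[-2.7,3.0,0],0],[-1,[-2.7,3.0,0],0],[-1,[-2.7,3.0,0],0],[-1,[-2.7,3.0,0],0],[-1,[-2.7,3.0,0],0]]'

```text
time_s: 1.78
eef_pos: [0.3841, 0.2609, 0.2246]
eef_rot: [[0.248, 0.969, -0.002], [0.969, -0.248, 0.008], [0.007, -0.004, -1.0]]
wrist_force: [2.0, -0.1, 0.6]
opening: 1.0
```

Call:
servo_tool --motion '[[-1,[0,0,0],0.115],[-1,[0,0,0],0.115],[-1,[0,0,0],0.115],[-1,[0,0,0],0.115],[-1,[0,0,0],0.115],[-1,[0,0,0],0.115],[-1,[0,0,0],0.115],[-1,[0,0,0],0.115],[-1,[0,0,0],0.115],[-1,[0,0,0],0.115]]'

```text
time_s: 2.62
eef_pos: [0.3919, 0.2481, 0.2269]
eef_rot: [[0.994, 0.106, 0.003], [0.106, -0.994, 0.008], [0.004, -0.008, -1.0]]
wrist_force: [0.3, -0.2, 0.3]
opening: 0.999
```

```bash
python3 -c "
from h import *
goto([.4715,.1295,.2],.15)
st=manip.state();p=manip.snapshot('wrist');cv2.imwrite('pics/w1.png',p['img'][:,:,::-1]);np.save('w1.npy',(p,st),allow_pickle=True)
print(proj(p,[.4715,.1295,.062],st))
"
```

```text
t 2.62 pos [0.3919 0.2481 0.2269] yaw 0.106 tilt 0.009 F [ 0.3 -0.2  0.3] op 0.999 j [-0.98  0.16  0.35  1.98 -0.07  1.01 -0.49]
  shift_cm [ 6.65 12.66  2.62] |d| 14.54 spin [-0.044  3.098]
[[342.35182461 320.32670085]]
```

View pics/w1.png

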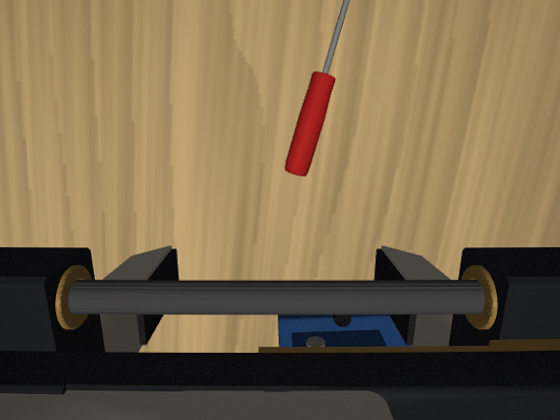

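Call:
servo_tool --motion '[[-1,[1.7,3.2,0],-0.02],[-1,[1.7,3.2,0],-0.02],[-1,[1.7,3.2,0],0],[-1,[1.5,3.0,0],0],[-1,[0,0,0],0],[-1,[0,0,0],0]]'

```text
time_s: 3.17
eef_pos: [0.4763, 0.1294, 0.227]
eef_rot: [[0.987, 0.161, 0.006], [0.161, -0.987, 0.01], [0.008, -0.009, -1.0]]
wrist_force: [-0.0, 0.5, -0.1]
opening: 0.998
```

```bash
python3 -c "
from h import *
goto([.4715,.1295,.035],.15)
"
```

```text
t 3.17 pos [0.4763 0.1294 0.227 ] yaw 0.162 tilt 0.012 F [-0.   0.5 -0.1] op 0.998 j [-0.73  0.22  0.44  1.92 -0.12  1.02 -0.08]
  shift_cm [-0.62  0.09 19.2 ] |d| 19.21 spin [ 0.012 -3.13 ]
```

Call:
servo_tool --motion '[[-1,[-0.2,0,3.2],0],[-1,[-0.2,0,3.2],0],[-1,[-0.2,0,3.2],0],[-1,[0,0,3.2],0],[-1,[0,0,2.5],0],[-1,[0,0,1.5],0],[-1,[0,0,0],0]]'

```text
time_s: 3.75
eef_pos: [0.4727, 0.1364, 0.0554]
eef_rot: [[0.984, 0.18, 0.013], [0.18, -0.984, 0.017], [0.016, -0.014, -1.0]]
wrist_force: [-0.0, -0.1, 0.0]
opening: 0.999
```

```bash
python3 -c "
from h import *
goto([.4715,.1295,.035],.15)
"
```

```text
t 3.75 pos [0.4727 0.1364 0.0554] yaw 0.181 tilt 0.021 F [-0.  -0.1  0. ] op 0.999 j [-0.64  0.45  0.34  2.11 -0.28  0.6   0.08]
  shift_cm [-0.27  0.68  2.02] |d| 2.15 spin [ 0.031 -3.111]
```

Call:
servo_tool --motion '[[-1,[-0.2,0.6,0],-0.03],[-1,[0,0.1,1.2],0],[-1,[0,0,0.8],0],[-1,[0,0,0],0]]'

```text
time_s: 4.08
eef_pos: [0.4714, 0.133, 0.0361]
eef_rot: [[0.975, 0.22, 0.012], [0.22, -0.975, 0.018], [0.016, -0.015, -1.0]]
wrist_force: [-0.1, 0.2, 0.5]
opening: 1.003
```

```bash
python3 -c "
from h import *
goto([.4715,.1295,.035],.15)
p=manip.snapshot('side');crop(p,220,180,120,130,5,'pics/d2.png')
"
```

```text
t 4.08 pos [0.4714 0.133  0.0361] yaw 0.222 tilt 0.022 F [-0.1  0.2  0.5] op 1.003 j [-0.6   0.48  0.31  2.13 -0.3   0.55  0.14]
  shift_cm [-0.07  0.34  0.11] |d| 0.37 spin [ 0.072 -3.07 ]
```

View pics/d2.png

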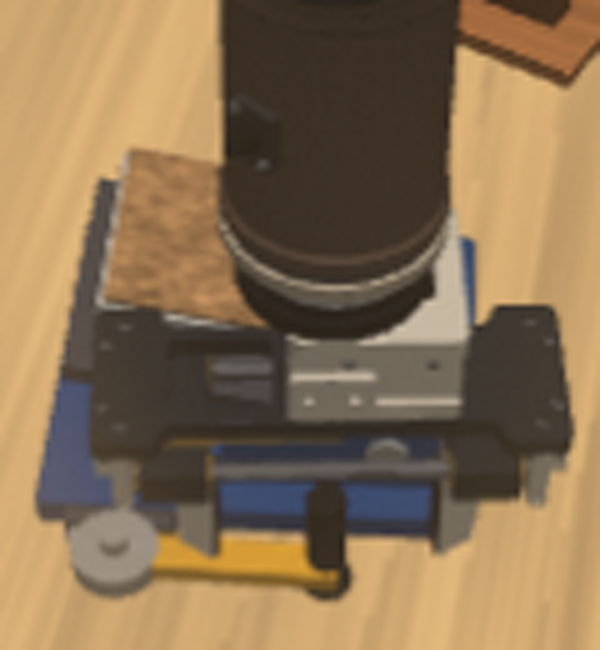

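Call:
servo_tool --motion '[[-1,[0,0.4,0],0.06],[1,[0,0,0],0],[1,[0,0,0],0],[1,[0,0,0],0],[1,[0,0,0],0],[1,[0,0,0],0],[1,[0,0,0],0],[1,[0,0,0],0]]'

```text
time_s: 4.8
eef_pos: [0.4743, 0.1323, 0.0404]
eef_rot: [[0.986, 0.169, 0.017], [0.168, -0.986, 0.022], [0.021, -0.019, -1.0]]
wrist_force: [0.2, -0.6, -0.5]
opening: 0.54
```

```bash
python3 -c "
from h import *
goto([.4715,.1295,.035],.15)
"
```

```text
t 4.80 pos [0.4743 0.1323 0.0404] yaw 0.169 tilt 0.028 F [ 0.2 -0.6 -0.5] op 0.540 j [-0.61  0.48  0.32  2.13 -0.31  0.56  0.11]
  shift_cm [-0.33  0.24  0.53] |d| 0.67 spin [ 0.019 -3.123]
```

Call:
servo_tool --motion '[[1,[0,0.2,0.4],0],[1,[0,0,0.1],0],[1,[0,0,0],0],[1,[0,0,0],0],[1,[0,0,0],0],[1,[0,0,0],0],[1,[0,0,0],0]]'

```text
time_s: 5.38
eef_pos: [0.4719, 0.1296, 0.0343]
eef_rot: [[0.986, 0.169, 0.012], [0.169, -0.985, 0.021], [0.015, -0.019, -1.0]]
wrist_force: [1.1, -0.1, -0.6]
opening: 0.187
```

```bash
python3 -c "
from h import *
goto([.4715,.1295,.035],.15)
"
```

```text
t 5.38 pos [0.4719 0.1296 0.0343] yaw 0.169 tilt 0.024 F [ 1.1 -0.1 -0.6] op 0.187 j [-0.6   0.49  0.31  2.13 -0.32  0.55  0.12]
  shift_cm [-0.04 -0.   -0.07] |d| 0.08 spin [ 0.019 -3.122]
```

Call:
servo_tool --motion '[[1,[0.05,-0.95,0],0.1],[1,[0.05,-0.95,0],0.1],[1,[0.05,-0.95,0],0.1],[1,[0.05,-0.95,0],0.1],[1,[0.05,-0.95,0],0.1],[1,[0.05,-0.95,0],0.1]]'

```text
time_s: 5.88
eef_pos: [0.4816, 0.1855, 0.0344]
eef_rot: [[0.899, -0.439, 0.015], [-0.439, -0.898, 0.02], [0.005, -0.024, -1.0]]
wrist_force: [3.9, -0.0, -7.2]
opening: 0.19
```

```bash
cat > br.py <<'E'
from h import *
H=np.array([.5655,.1442]);y0=.15
def br():
    s=manip.state();d=H-s['eef_pos'][:2];a=np.arctan2(d[1],d[0]);print("brace angle from TCP %.3f r %.4f"%(y0-a,np.linalg.norm(d)))
br()
for th in (.8,1.0,1.2,1.35,1.4): print(th);a=y0-th;goto([*(H-.095*np.array([np.cos(a),np.sin(a)])),.035],a)
E
python3 br.py
```

```text
brace angle from TCP 0.608 r 0.0936
0.8
t 5.88 pos [0.4816 0.1855 0.0344] yaw -0.454 tilt 0.025 F [ 3.9 -0.  -7.2] op 0.190 j [-0.83  0.54  0.5   2.08 -0.48  0.6  -0.45]
  shift_cm [ 0.04 -1.82 -0.02] |d| 1.82 spin [ 0.196 -2.946]
1.0
t 5.88 pos [0.4816 0.1855 0.0344] yaw -0.454 tilt 0.025 F [ 3.9 -0.  -7.2] op 0.190 j [-0.83  0.54  0.5   2.08 -0.48  0.6  -0.45]
  shift_cm [ 0.59 -3.63  0.03] |d| 3.68 spin [ 0.396 -2.746]
1.2
t 5.88 pos [0.4816 0.1855 0.0344] yaw -0.454 tilt 0.025 F [ 3.9 -0.  -7.2] op 0.190 j [-0.83  0.54  0.5   2.08 -0.48  0.6  -0.45]
  shift_cm [ 1.49 -5.3   0.08] |d| 5.50 spin [ 0.596 -2.546]
1.35
t 5.88 pos [0.4816 0.1855 0.0344] yaw -0.454 tilt 0.025 F [ 3.9 -0.  -7.2] op 0.190 j [-0.83  0.54  0.5   2.08 -0.48  0.6  -0.45]
  shift_cm [ 2.38 -6.41  0.11] |d| 6.84 spin [ 0.746 -2.396]
1.4
t 5.88 pos [0.4816 0.1855 0.0344] yaw -0.454 tilt 0.025 F [ 3.9 -0.  -7.2] op 0.190 j [-0.83  0.54  0.5   2.08 -0.48  0.6  -0.45]
  shift_cm [ 2.71 -6.75  0.12] |d| 7.28 spin [ 0.796 -2.346]
```

Tracking well at about 0.6 rad, so I'll carry on.

Call:
servo_tool --motion '[[1,[0.05,-0.95,0],0.1],[1,[0.05,-0.95,0],0.1],[1,[0.05,-0.95,0],0.1],[1,[0.05,-0.95,0],0.1],[1,[0.05,-0.95,0],0.1],[1,[0.05,-0.95,0],0.1]]'

```text
time_s: 6.38
eef_pos: [0.523, 0.2268, 0.0344]
eef_rot: [[0.47, -0.882, 0.018], [-0.883, -0.47, 0.014], [-0.004, -0.023, -1.0]]
wrist_force: [3.1, -1.7, -5.4]
opening: 0.187
```

```bash
python3 br.py
```

```text
brace angle from TCP 1.246 r 0.0928
0.8
t 6.38 pos [0.523  0.2268 0.0344] yaw -1.081 tilt 0.023 F [ 3.1 -1.7 -5.4] op 0.187 j [-0.97  0.66  0.69  1.96 -0.64  0.73 -0.98]
  shift_cm [ 0.65  4.1  -0.16] |d| 4.16 spin [-0.431  2.71 ]
1.0
t 6.38 pos [0.523  0.2268 0.0344] yaw -1.081 tilt 0.023 F [ 3.1 -1.7 -5.4] op 0.187 j [-0.97  0.66  0.69  1.96 -0.64  0.73 -0.98]
  shift_cm [ 0.04  2.31 -0.11] |d| 2.31 spin [-0.231  2.91 ]
1.2
t 6.38 pos [0.523  0.2268 0.0344] yaw -1.081 tilt 0.023 F [ 3.1 -1.7 -5.4] op 0.187 j [-0.97  0.66  0.69  1.96 -0.64  0.73 -0.98]
  shift_cm [-0.21  0.43 -0.07] |d| 0.48 spin [-0.031  3.11 ]
1.35
t 6.38 pos [0.523  0.2268 0.0344] yaw -1.081 tilt 0.023 F [ 3.1 -1.7 -5.4] op 0.187 j [-0.97  0.66  0.69  1.96 -0.64  0.73 -0.98]
  shift_cm [-0.15 -0.99 -0.04] |d| 1.01 spin [ 0.119 -3.023]
1.4
t 6.38 pos [0.523  0.2268 0.0344] yaw -1.081 tilt 0.023 F [ 3.1 -1.7 -5.4] op 0.187 j [-0.97  0.66  0.69  1.96 -0.64  0.73 -0.98]
  shift_cm [-0.08 -1.46 -0.03] |d| 1.47 spin [ 0.169 -2.973]
```

Call:
servo_tool --motion '[[1,[0,-0.5,0],0.06],[1,[0,-0.5,0],0.05],[1,[0,-0.3,0],0.02],[1,[0,-0.2,0],0]]'

```text
time_s: 6.72
eef_pos: [0.5322, 0.2308, 0.034]
eef_rot: [[0.341, -0.94, 0.006], [-0.94, -0.341, 0.009], [-0.007, -0.009, -1.0]]
wrist_force: [-9.2, -2.7, 16.9]
opening: 0.193
```

```bash
python3 br.py | head -3
```

```text
brace angle from TCP 1.354 r 0.0928
0.8
t 6.72 pos [0.5322 0.2308 0.034 ] yaw -1.223 tilt 0.011 F [-9.2 -2.7 16.9] op 0.193 j [-0.99  0.69  0.73  1.93 -0.66  0.77 -1.1 ]
```

Call:
servo_tool --motion '[[-1,[0,0,0],0],[-1,[0,0,0],0],[-1,[0,0,0],0],[-1,[0,0,0],0],[-1,[0,0,-2],0],[-1,[0,0,-3],0],[-1,[0,0,-3.5],0],[-1,[0,0,-3.5],0],[-1,[0,0,-3.5],0],[-1,[0,0,-3.5],0]]'

```text
time_s: 7.55
eef_pos: [0.5261, 0.2277, 0.2226]
eef_rot: [[0.34, -0.94, -0.008], [-0.94, -0.34, -0.0], [-0.003, 0.008, -1.0]]
wrist_force: [1.3, 1.0, -0.4]
opening: 0.862
```

```bash
python3 -c "
from h import *
goto([.438,-.277,.2],-.37+np.pi/2)
p=manip.snapshot('side');crop(p,200,180,140,130,5,'pics/d3.png')
"
```

```text
t 7.55 pos [0.5261 0.2277 0.2226] yaw -1.223 tilt 0.008 F [ 1.3  1.  -0.4] op 0.862 j [-1.14  0.47  0.94  1.75 -0.42  1.14 -1.29]
  shift_cm [44.46 25.45  2.35] |d| 51.29 spin [-2.424  0.717]
```

View pics/d3.png

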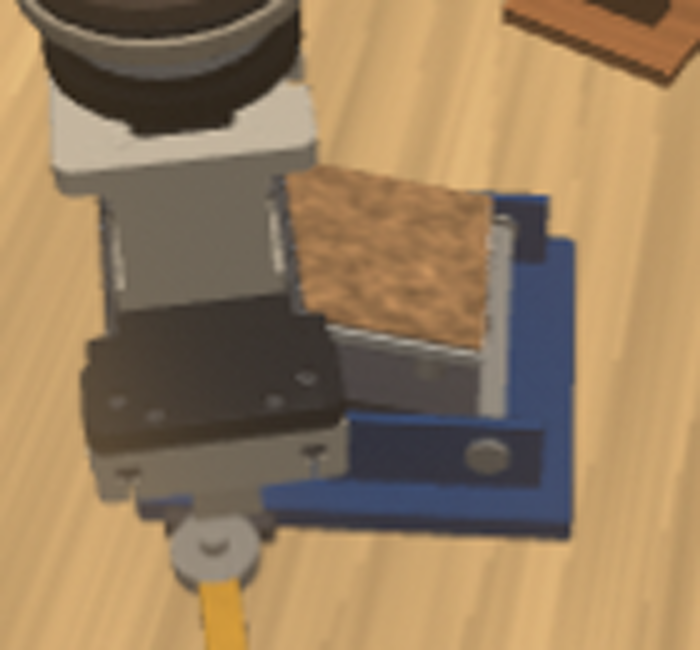

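Call:
servo_tool --motion '[[-1,[3.4,1.95,0],0],[-1,[3.4,1.95,0],0],[-1,[3.4,1.95,0],0],[-1,[3.4,1.95,0],0],[-1,[3.4,1.95,0],0],[-1,[3.4,1.95,0],0],[-1,[3.4,1.95,0],0],[-1,[3.4,1.95,0],0],[-1,[3.4,1.95,0],0],[-1,[0,0,0],0]]'

```text
time_s: 8.43
eef_pos: [0.4722, -0.1292, 0.2306]
eef_rot: [[0.351, -0.936, 0.015], [-0.936, -0.351, 0.01], [-0.004, -0.018, -1.0]]
wrist_force: [-0.4, 0.0, -0.5]
opening: 0.999
```

```bash
python3 -c "
from h import *
goto([.438,-.277,.2],-.37+np.pi/2)
"
```

```text
t 8.43 pos [ 0.4722 -0.1292  0.2306] yaw -1.212 tilt 0.018 F [-0.4  0.  -0.5] op 0.999 j [-0.64  0.29  1.03  1.95 -0.3   1.05 -0.69]
  shift_cm [12.65  8.45  2.87] |d| 15.48 spin [-2.413  0.729]
```

Call:
servo_tool --motion '[[-1,[3.1,2.1,0],0],[-1,[3.1,2.1,0],0],[-1,[3.0,2.0,0],0],[-1,[2.5,1.7,0],0],[-1,[0,0,0],0.12],[-1,[0,0,0],0.12],[-1,[0,0,0],0.12],[-1,[0,0,0],0.12],[-1,[0,0,0],0.12],[-1,[0,0,0],0.12]]'

```text
time_s: 9.27
eef_pos: [0.4369, -0.2735, 0.229]
eef_rot: [[-0.375, -0.927, 0.021], [-0.927, 0.375, 0.007], [-0.015, -0.017, -1.0]]
wrist_force: [0.6, -0.1, -1.4]
opening: 0.997
```

```bash
python3 -c "
from h import *
goto([.438,-.277,.2],-.37+np.pi/2)
st=manip.state();p=manip.snapshot('wrist');cv2.imwrite('pics/w3.png',p['img'][:,:,::-1])
print(proj(p,[[.438,-.277,.06],[.413,-.268,.06],[.464,-.289,.06]],st))
"
```

```text
t 9.27 pos [ 0.4369 -0.2735  0.229 ] yaw -1.955 tilt 0.023 F [ 0.6 -0.1 -1.4] op 0.997 j [-0.4   0.43  1.22  1.9  -0.48  1.12 -0.95]
  shift_cm [ 0.33 -0.18  2.9 ] |d| 2.92 spin [ 3.128 -0.014]
[[281.84805871 193.93615795]
 [282.83073768 222.00319138]
 [283.52539925 162.50958343]]
```

View pics/w3.png

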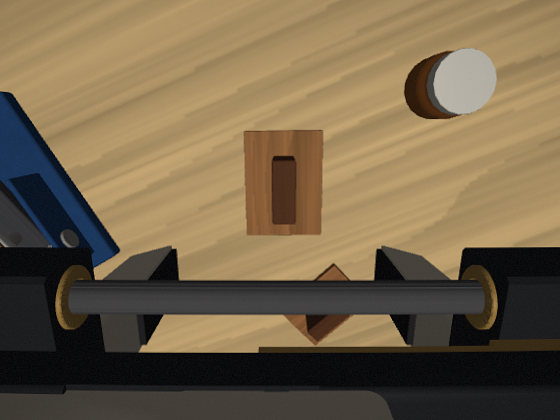

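Call:
servo_tool --motion '[[-1,[0.1,-0.1,3.0],0],[-1,[0.1,-0.1,3.0],0],[-1,[0.1,0,3.0],0],[-1,[0,0,3.0],0],[-1,[0,0,2.5],0],[-1,[0,0,0],0]]'

```text
time_s: 9.82
eef_pos: [0.4445, -0.2761, 0.0791]
eef_rot: [[-0.365, -0.931, 0.025], [-0.931, 0.366, 0.004], [-0.013, -0.022, -1.0]]
wrist_force: [-1.2, -0.5, -1.4]
opening: 0.999
```

```bash
python3 -c "
from h import *
goto([.438,-.277,.024],-.37+np.pi/2)
"
```

```text
t 9.82 pos [ 0.4445 -0.2761  0.0791] yaw -1.945 tilt 0.025 F [-1.2 -0.5 -1.4] op 0.999 j [-0.2   0.62  0.97  2.05 -0.73  0.84 -0.74]
  shift_cm [0.39 0.7  5.5 ] |d| 5.55 spin [ 3.138 -0.004]
```

Call:
servo_tool --motion '[[-1,[0.3,0.6,1.5],0],[-1,[0.1,0.2,1.5],0],[-1,[0,0.1,1.2],0],[-1,[0,0,1.0],0],[-1,[0,0,0],0]]'

```text
time_s: 10.23
eef_pos: [0.438, -0.2769, 0.0276]
eef_rot: [[-0.356, -0.934, 0.027], [-0.934, 0.356, 0.003], [-0.013, -0.024, -1.0]]
wrist_force: [0.3, 0.5, 0.1]
opening: 0.996
```

```bash
python3 -c "
from h import *
goto([.438,-.277,.024],-.37+np.pi/2)
p=manip.snapshot('side');crop(p,280,100,140,120,5,'pics/d4.png')
"
```

```text
t 10.23 pos [ 0.438  -0.2769  0.0276] yaw -1.935 tilt 0.027 F [0.3 0.5 0.1] op 0.996 j [-0.13  0.68  0.87  2.1  -0.83  0.73 -0.64]
  shift_cm [ 0.02 -0.    0.36] |d| 0.36 spin [-3.135  0.006]
```

View pics/d4.png

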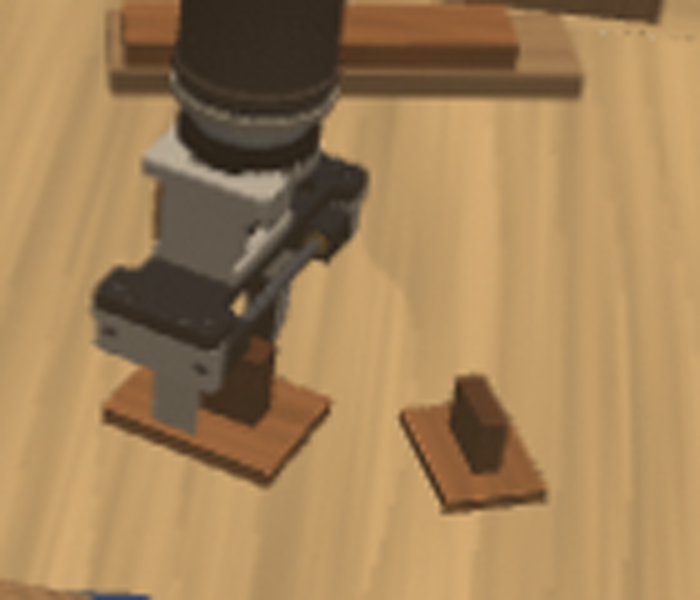

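Call:
servo_tool --motion '[[1,[0,0,0.2],0],[1,[0,0,0],0],[1,[0,0,0],0],[1,[0,0,0],0],[1,[0,0,0],0],[1,[0,0,0],0],[1,[0,0,0],0],[1,[0,0,0],0]]'

```text
time_s: 10.95
eef_pos: [0.4411, -0.2783, 0.0297]
eef_rot: [[-0.354, -0.935, 0.033], [-0.935, 0.354, 0.001], [-0.012, -0.031, -0.999]]
wrist_force: [0.6, -0.1, 1.1]
opening: 0.469
```

Call:
servo_tool --motion '[[1,[0,0,0.2],0],[1,[0,0,0.1],0],[1,[0,0,0],0],[1,[0,0,0],0],[1,[0,0,0],0],[1,[0,0,0],0]]'

```text
time_s: 11.45
eef_pos: [0.441, -0.2787, 0.0268]
eef_rot: [[-0.355, -0.934, 0.033], [-0.935, 0.355, 0.0], [-0.012, -0.031, -0.999]]
wrist_force: [0.5, -0.4, 0.6]
opening: 0.236
```

```bash
python3 -c "
from h import *
goto([.438,-.277,.024],-.37+np.pi/2)
"
```

```text
t 11.45 pos [ 0.441  -0.2787  0.0268] yaw -1.933 tilt 0.033 F [ 0.5 -0.4  0.6] op 0.236 j [-0.12  0.68  0.86  2.1  -0.84  0.72 -0.63]
  shift_cm [-0.05  0.35  0.27] |d| 0.45 spin [-3.134  0.007]
```

Call:
servo_tool --motion '[[1,[0,0,-1],0],[1,[0,0,-2],0],[1,[0,0,-3],0],[1,[0,0,-3.5],0],[1,[0,0,-3.5],0],[1,[0,0,-3.0],0],[1,[0,0,0],0],[1,[0,0,0],0]]'

```text
time_s: 12.12
eef_pos: [0.4313, -0.2784, 0.1948]
eef_rot: [[-0.359, -0.933, 0.024], [-0.933, 0.359, 0.003], [-0.012, -0.022, -1.0]]
wrist_force: [0.1, 0.3, -2.9]
opening: 0.24
```

```bash
python3 -c "
from h import *
goto([.527,.023,.19],.136+np.pi/2)
st=manip.state();p=manip.snapshot('wrist');cv2.imwrite('pics/w4.png',p['img'][:,:,::-1])
p=manip.snapshot('side');crop(p,260,60,160,140,5,'pics/d5.png')
"
```

```text
t 12.12 pos [ 0.4313 -0.2784  0.1948] yaw -1.938 tilt 0.025 F [ 0.1  0.3 -2.9] op 0.240 j [-0.35  0.46  1.17  1.96 -0.52  1.04 -0.88]
  shift_cm [-31.56   1.9    0.81] |d| 31.62 spin [ 2.639 -0.503]
```

View pics/w4.png

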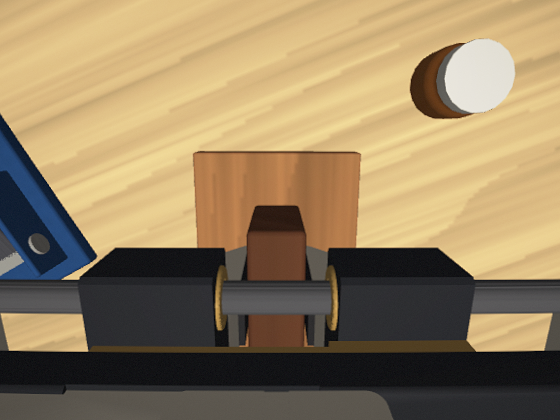

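View pics/d5.png

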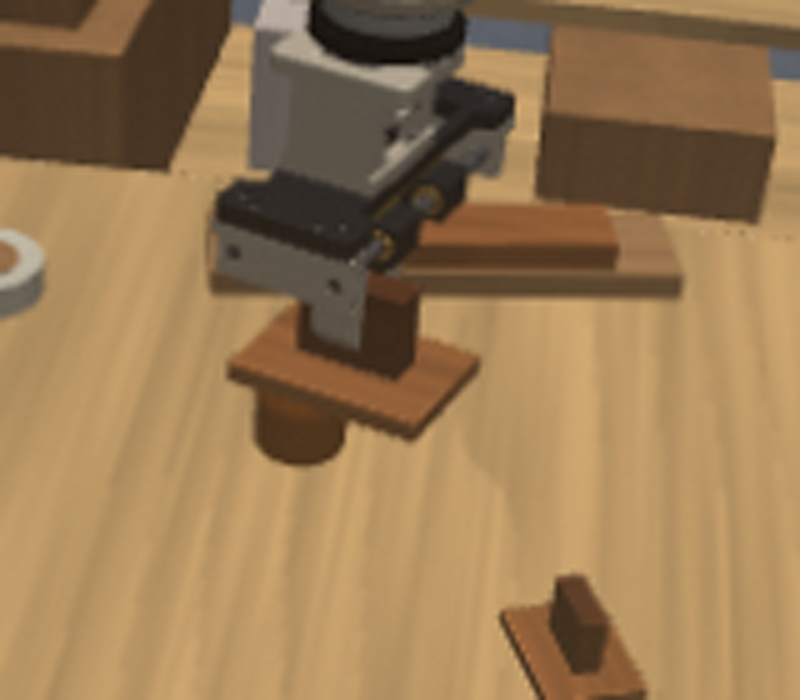

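Call:
servo_tool --motion '[[1,[-2,0.5,0],0],[1,[-3.6,1,0],0],[1,[-3.6,1,0],0],[1,[-3.6,1,0],0],[1,[-2.6,0.8,0],0],[1,[0,0,0],-0.1],[1,[0,0,0],-0.1],[1,[0,0,0],-0.1],[1,[0,0,0],-0.1],[1,[0,0,0],-0.1]]'

```text
time_s: 13.05
eef_pos: [0.438, -0.1076, 0.1823]
eef_rot: [[0.15, -0.989, -0.001], [-0.989, -0.15, -0.001], [0.001, 0.001, -1.0]]
wrist_force: [-0.2, 0.1, -1.8]
opening: 0.235
```

```bash
python3 - <<'E'
from h import *
goto([.527,.023,.19],.136+np.pi/2)
st=manip.state();p=manip.snapshot('wrist');cv2.imwrite('pics/w5.png',p['img'][:,:,::-1]);np.save('w5.npy',(p,st),allow_pickle=True)
s=manip.snapshot('scene');d=manip.snapshot('side');np.save('sd5.npy',(s,d),allow_pickle=True)
from fit import *
print(proj(p,platen_pts([.5269,.0231,.0939,.136,.1637])[0],st))
a=cv2.resize(s['img'][150:230,260:370,::-1],(550,400),interpolation=cv2.INTER_CUBIC);cv2.imwrite('pics/s5.png',a)
crop(d,220,200,110,110,5,'pics/d6.png')
E
```

```text
t 13.05 pos [ 0.438  -0.1076  0.1823] yaw -1.420 tilt 0.001 F [-0.2  0.1 -1.8] op 0.235 j [-0.74  0.31  1.1   2.09 -0.34  0.93 -0.87]
  shift_cm [-11.58 -10.76  -0.79] |d| 15.82 spin [-3.127  0.015]
[[160.18589709 -70.90825376]
 [180.10612893 154.07003785]
 [ 38.9768161  152.54226087]
 [-13.53446758 -69.37555903]]
```

View pics/w5.png

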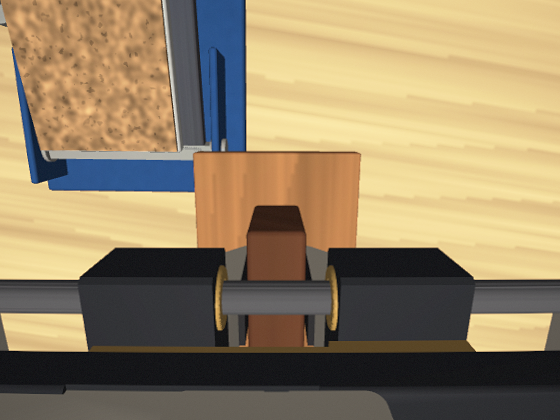

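View pics/s5.png

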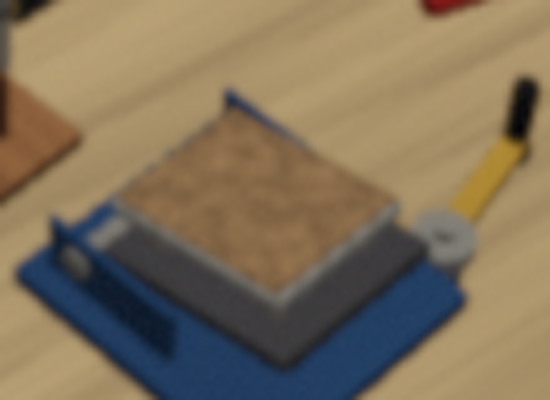

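View pics/d6.png

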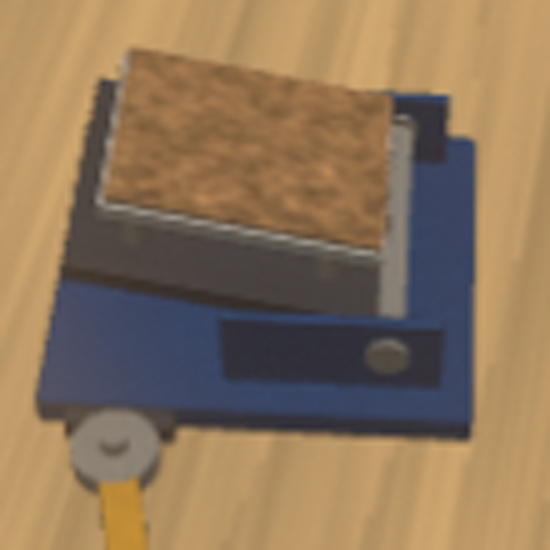

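```bash
python3 - <<'E'
from fit import *
p,st=np.load('w5.npy',allow_pickle=True);S,D=np.load('sd5.npy',allow_pickle=True)
f=lambda a,u,v,k:(np.array(a)+.5)/k-.5+[u,v]
sp=f([(278,298),(116,203),(237,107),(394,207)],260,150,5)
dp=f([(131,50),(392,95),(383,250),(102,206)],220,200,5)
wp=np.array([[177,151],[46,151]])
def fun(q,w=1):
    P=platen_pts(q)[0]
    return np.r_[(proj(S,P)-sp).ravel(),(proj(D,P)-dp).ravel(),w*.4*(proj(p,P[1:3],st)-wp).ravel()]
for w in (0,1):
    r=least_squares(fun,[.52,.03,.08,0.1,.3],args=(w,));print(np.round(r.x,4),np.round(r.fun,1),np.round(np.sqrt(np.diag(np.linalg.inv(r.jac.T@r.jac)))*.6,4))
    print(np.round(proj(p,platen_pts(r.x)[0],st)))
crop(dict(img=p['img']),0,0,230,200,3.4,'pics/w5c.png')
E
```

```text
[0.527  0.023  0.096  0.1369 0.1923] [ 0.1  1.4 -1.1 -0.4 -0.4  0.5  2.1 -0.6 -0.8 -0.6  1.   0.2  1.3  0.8
 -0.7 -0.5  0.   0.  -0.   0. ] [0.0006 0.0007 0.0008 0.0078 0.0116]
[[158. -74.]
 [180. 153.]
 [ 39. 152.]
 [-19. -72.]]
[0.5272 0.0228 0.0952 0.1423 0.207 ] [ 0.2  1.4 -1.1  0.2 -0.5  1.   2.  -0.7 -0.9 -0.6  0.7  0.5  1.3  1.1
 -0.6 -0.5  1.8  0.5 -1.9  0.3] [0.0005 0.0005 0.0007 0.0063 0.0106]
[[158. -75.]
 [182. 152.]
 [ 41. 152.]
 [-19. -72.]]
```

View pics/w5c.png

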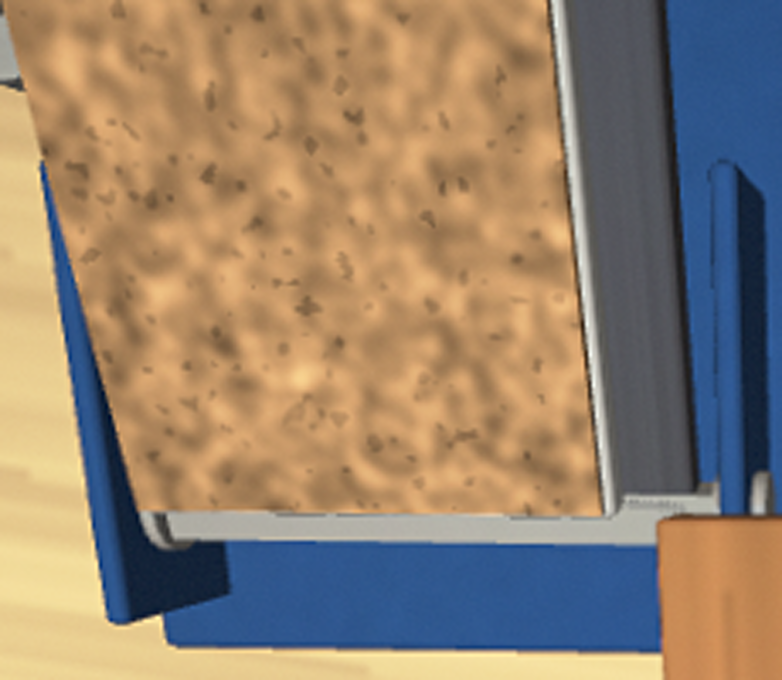

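Call:
servo_tool --motion '[[1,[-1.5,-1.5,0],0],[1,[-2.3,-2.2,0],0],[1,[-2.3,-2.2,0],0],[1,[-2.3,-2.2,0],0],[1,[-2,-1.9,0],0],[1,[-1,-1,0],0],[1,[0,0,0],0],[1,[0,0,0],0]]'

```text
time_s: 13.87
eef_pos: [0.5336, 0.0217, 0.1779]
eef_rot: [[0.104, -0.995, -0.006], [-0.995, -0.104, -0.002], [0.002, 0.006, -1.0]]
wrist_force: [-0.1, -0.1, -1.1]
opening: 0.238
```

```bash
python3 - <<'E'
from h import *
goto([.530,.022,.14],.14+np.pi/2)
print(manip.state()['eef_rot'].round(3))
d=manip.snapshot('side');np.save('d7.npy',d,allow_pickle=True);crop(d,200,140,160,130,5,'pics/d7.png')
E
```

```text
t 13.87 pos [0.5336 0.0217 0.1779] yaw -1.467 tilt 0.007 F [-0.1 -0.1 -1.1] op 0.238 j [-0.85  0.49  1.02  1.91 -0.48  1.03 -1.09]
  shift_cm [-0.07  0.33  3.79] |d| 3.81 spin [ 3.105 -0.036]
[[ 0.104 -0.995 -0.006]
 [-0.995 -0.104 -0.002]
 [ 0.002  0.006 -1.   ]]
```

View pics/d7.png

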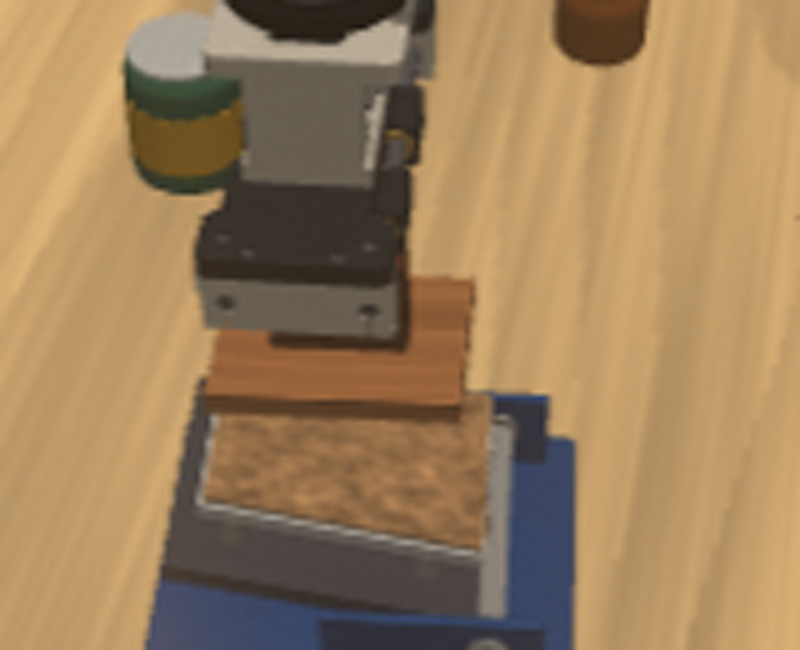

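```bash
python3 - <<'E'
from h import *
d=np.load('d7.npy',allow_pickle=True).item()
q=(np.array([(207,410),(461,419)])+.5)/5-.5+[200,140]
P=atz(d,q,.151);print(P,np.linalg.norm(P[0]-P[1]))
dx=(P[0]-P[1]);dx/=np.linalg.norm(dx);dy=np.array([-dx[1],dx[0],0])
print("yaw",np.arctan2(dx[1],dx[0]),"centre",P.mean(0)-.04*dy)
E
```

```text
[[0.58079802 0.0654047  0.151     ]
 [0.4733323  0.04970072 0.151     ]] 0.10860706895039232
yaw 0.14510302997462782 centre [0.53284894 0.01797307 0.151     ]
```

Call:
servo_tool --motion '[[1,[0,0.1,1.2],-0.02],[1,[0,0.1,1.2],-0.02],[1,[0,0.1,0.8],0],[1,[0,0,0],0]]'

```text
time_s: 14.25
eef_pos: [0.5274, 0.0154, 0.1453]
eef_rot: [[0.133, -0.991, -0.006], [-0.991, -0.133, -0.003], [0.002, 0.007, -1.0]]
wrist_force: [-0.8, 0.5, -2.0]
opening: 0.237
```

```bash
python3 - <<'E'
from h import *
goto([.530,.022,.14],.14+np.pi/2)
E
```

```text
t 14.25 pos [0.5274 0.0154 0.1453] yaw -1.437 tilt 0.007 F [-0.8  0.5 -2. ] op 0.237 j [-0.81  0.51  0.98  1.96 -0.52  0.95 -1.02]
  shift_cm [-0.62 -0.34  0.53] |d| 0.88 spin [ 3.135 -0.007]
```

Call:
servo_tool --motion '[[1,[-0.5,-0.5,0],0],[1,[-0.3,-0.1,0],0],[1,[0,0,0.3],0],[1,[0,0,0.3],0],[1,[0,0,0],0]]'

```text
time_s: 14.67
eef_pos: [0.5327, 0.0228, 0.1405]
eef_rot: [[0.127, -0.992, -0.005], [-0.992, -0.127, -0.002], [0.002, 0.005, -1.0]]
wrist_force: [-0.7, -0.5, -2.2]
opening: 0.237
```

```bash
python3 - <<'E'
from h import *
goto([.530,.024,.135],.14+np.pi/2)
E
```

```text
t 14.67 pos [0.5327 0.0228 0.1405] yaw -1.444 tilt 0.006 F [-0.7 -0.5 -2.2] op 0.237 j [-0.82  0.53  0.97  1.95 -0.53  0.95 -1.03]
  shift_cm [-0.15  0.25  0.55] |d| 0.62 spin [ 3.128 -0.013]
```

Now a slow descent with a slight move toward the robot (+ty), checking force.

Call:
servo_tool --motion '[[1,[-0.02,0,0.2],0],[1,[-0.02,0.05,0.2],0],[1,[-0.02,0.05,0.2],0],[1,[-0.02,0.05,0.2],0]]'

```text
time_s: 15.0
eef_pos: [0.5332, 0.0228, 0.1338]
eef_rot: [[0.126, -0.992, -0.0], [-0.992, -0.126, -0.002], [0.002, 0.001, -1.0]]
wrist_force: [-2.2, -0.3, 9.3]
opening: 0.242
```

Call:
servo_tool --motion '[[1,[-0.02,0.08,0.2],0],[1,[0,0.08,0.2],0]]'

```text
time_s: 15.17
eef_pos: [0.532, 0.0225, 0.1308]
eef_rot: [[0.125, -0.992, 0.001], [-0.992, -0.125, -0.001], [0.001, -0.001, -1.0]]
wrist_force: [-4.8, 0.7, 9.8]
opening: 0.238
```

Call:
servo_tool --motion '[[1,[0,0.15,0.2],0],[1,[0,0.15,0.2],0]]'

```text
time_s: 15.33
eef_pos: [0.5291, 0.0222, 0.1277]
eef_rot: [[0.125, -0.992, 0.002], [-0.992, -0.125, 0.001], [-0.0, -0.002, -1.0]]
wrist_force: [-3.1, 0.7, 8.2]
opening: 0.237
```

```bash
python3 - <<'E'
from h import *
goto([.522,.024,.117],.14+np.pi/2); print(manip.state()['torque'])
d=manip.snapshot('side');np.save('d8.npy',d,allow_pickle=True);crop(d,200,140,160,130,5,'pics/d8.png')
E
```

```text
t 15.33 pos [0.5291 0.0222 0.1277] yaw -1.445 tilt 0.002 F [-3.1  0.7  8.2] op 0.237 j [-0.81  0.53  0.95  1.98 -0.55  0.91 -1.01]
  shift_cm [-0.27  0.69  1.07] |d| 1.30 spin [ 3.127 -0.015]
[0.22562065 0.41793685 0.06249485]
```

View pics/d8.png

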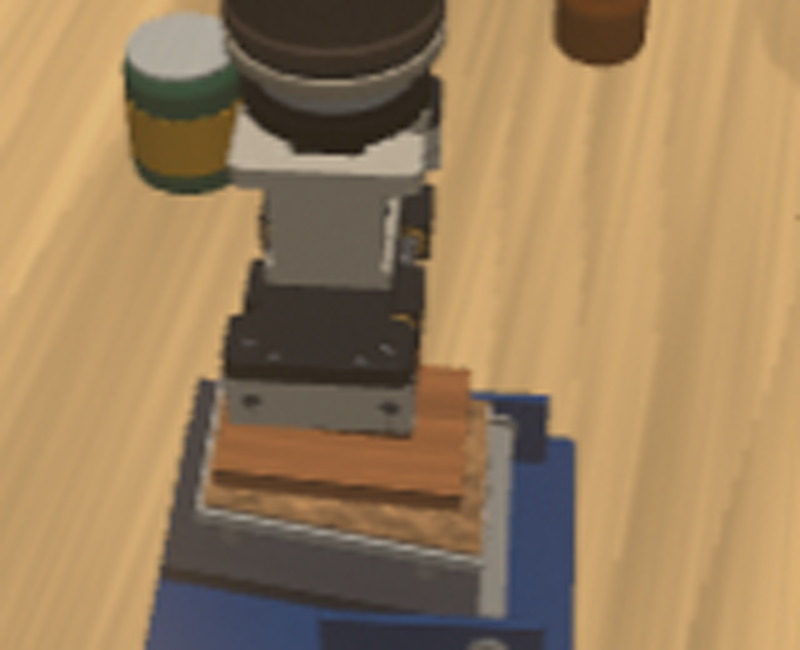

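Call:
servo_tool --motion '[[1,[-0.02,0.12,0.2],0],[1,[-0.02,0.12,0.2],0],[1,[-0.02,0.1,0.2],0]]'

```text
time_s: 15.63
eef_pos: [0.5261, 0.0219, 0.1229]
eef_rot: [[0.124, -0.992, 0.004], [-0.992, -0.124, 0.002], [-0.002, -0.004, -1.0]]
wrist_force: [-3.7, 0.0, 7.8]
opening: 0.24
```

Call:
servo_tool --motion '[[1,[-0.02,0.1,0.15],0],[1,[-0.02,0.1,0.15],0]]'

```text
time_s: 15.8
eef_pos: [0.5246, 0.0217, 0.1208]
eef_rot: [[0.124, -0.992, 0.006], [-0.992, -0.124, 0.003], [-0.002, -0.006, -1.0]]
wrist_force: [-2.3, -0.3, 6.6]
opening: 0.239
```

```bash
python3 - <<'E'
from h import *
goto([.522,.024,.117],.14+np.pi/2); print(manip.state()['torque'])
d=manip.snapshot('side');np.save('d9.npy',d,allow_pickle=True);crop(d,200,180,120,90,6.5,'pics/d9.png')
s=manip.snapshot('scene');np.save('s9.npy',s,allow_pickle=True);crop(s,240,130,130,100,6,'pics/s9.png')
E
```

```text
t 15.80 pos [0.5246 0.0217 0.1208] yaw -1.447 tilt 0.007 F [-2.3 -0.3  6.6] op 0.239 j [-0.8   0.53  0.94  2.   -0.56  0.89 -1.  ]
  shift_cm [-0.26  0.23  0.38] |d| 0.51 spin [ 3.126 -0.016]
[0.00418167 0.11043044 0.03117787]
```

View pics/d9.png

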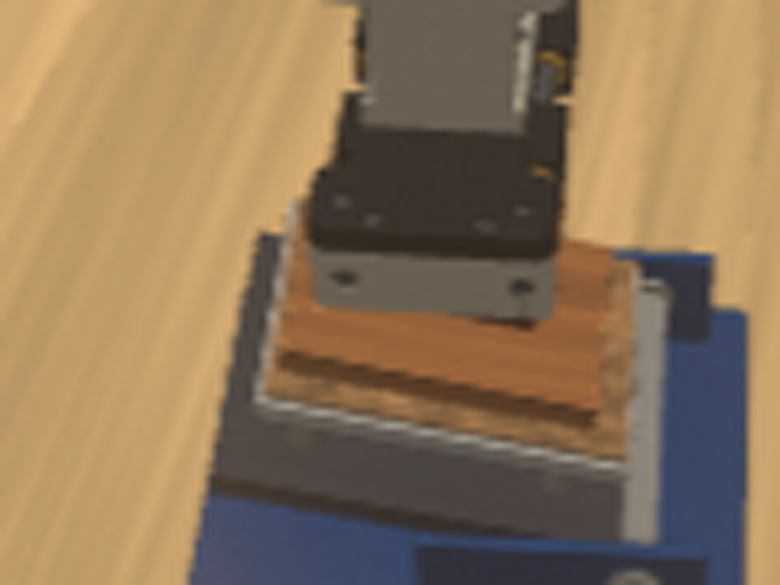

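View pics/s9.png

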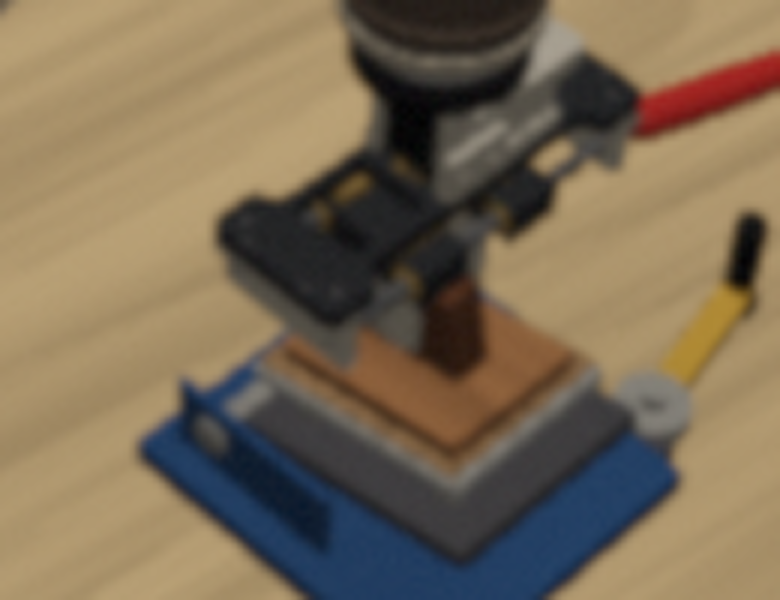

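Call:
servo_tool --motion '[[1,[0,0.02,0.1],0],[1,[0,0.02,0.1],0],[1,[0,0,0.1],0]]'

```text
time_s: 16.15
eef_pos: [0.5249, 0.0217, 0.1193]
eef_rot: [[0.124, -0.992, 0.008], [-0.992, -0.124, 0.005], [-0.004, -0.008, -1.0]]
wrist_force: [-3.5, 1.0, 9.4]
opening: 0.24
```

```bash
python3 - <<'E'
from fit import *
goto([.522,.024,.117],.14+np.pi/2); print(manip.state()['torque'])
d=np.load('d9.npy',allow_pickle=True).item();s=np.load('s9.npy',allow_pickle=True).item()
def onp(p,uv,q,off):
    P,R=platen_pts(q);c=np.array(q[:3])+R[:,2]*off;o,dd=ray(p,uv)
    X=o+dd*(((c-o)@R[:,2])/(dd@R[:,2]))[:,None];return (X-np.array(q[:3]))@R
q=[.527,.023,.0955,.14,.2]
print("side bottom L,R",onp(d,(np.array([(278,366),(597,421)])+.5)/6.5-.5+[200,180],q,-.003)*1000)
print("side cork L,R",onp(d,(np.array([(258,402),(625,463)])+.5)/6.5-.5+[200,180],q,-.003)*1000)
print("scene bottom",onp(s,(np.array([(283,362),(455,458),(582,366)])+.5)/6-.5+[240,130],q,-.003)*1000)
print("scene cork",onp(s,(np.array([(455,478),(598,375)])+.5)/6-.5+[240,130],q,-.003)*1000)
E
```

```text
t 16.15 pos [0.5249 0.0217 0.1193] yaw -1.447 tilt 0.009 F [-3.5  1.   9.4] op 0.240 j [-0.8   0.53  0.94  2.   -0.57  0.88 -1.  ]
  shift_cm [-0.26  0.27  0.22] |d| 0.44 spin [ 3.126 -0.016]
[-0.17863112  0.81595947  0.06592864]
side bottom L,R [[ 60.36380243  32.74815016  -3.        ]
 [-51.00301476  31.96804374  -3.        ]]
side cork L,R [[ 64.93240741  50.47635033  -3.        ]
 [-61.51177589  48.82389872  -3.        ]]
scene bottom [[-56.83713175 -38.66534017  -3.        ]
 [ 50.73720484 -35.02959025  -3.        ]
 [ 55.14337846  45.05054358  -3.        ]]
scene cork [[ 59.41275696 -44.1969233   -3.        ]
 [ 64.89305232  44.97162221  -3.        ]]
```

```bash
python3 - <<'E'
from fit import *
d=manip.snapshot('side');s=manip.snapshot('scene');np.save('sd10.npy',(s,d),allow_pickle=True)
q=[.527,.023,.0955,.14,.2]
def draw(p,u0,v0,w,h,k,name):
    im=cv2.resize(p['img'][v0:v0+h,u0:u0+w,::-1],None,fx=k,fy=k,interpolation=cv2.INTER_CUBIC)
    raw=im.copy()
    P,R=platen_pts(q);c=np.array(q[:3])
    def poly(L,col):
        uv=(proj(p,L@R.T+c)-[u0,v0]+.5)*k-.5; cv2.polylines(im,[np.round(uv*8).astype(int).reshape(-1,1,2)],True,col,1,cv2.LINE_AA,3)
    B=np.array([[1,-1,0],[-1,-1,0],[-1,1,0],[1,1,0]])
    poly(B*[.065,.05,0]+[0,0,-.004],(255,255,0)); 
    for z in (-.004,.008): poly(B*[.055,.04,0]+[0,0,z],(0,255,0))
    cv2.imwrite(name,im)
draw(d,215,200,100,70,7.8,'pics/d10.png');draw(s,260,160,95,70,8,'pics/s10.png')
E
```

```text
(no output)
```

View pics/d10.png

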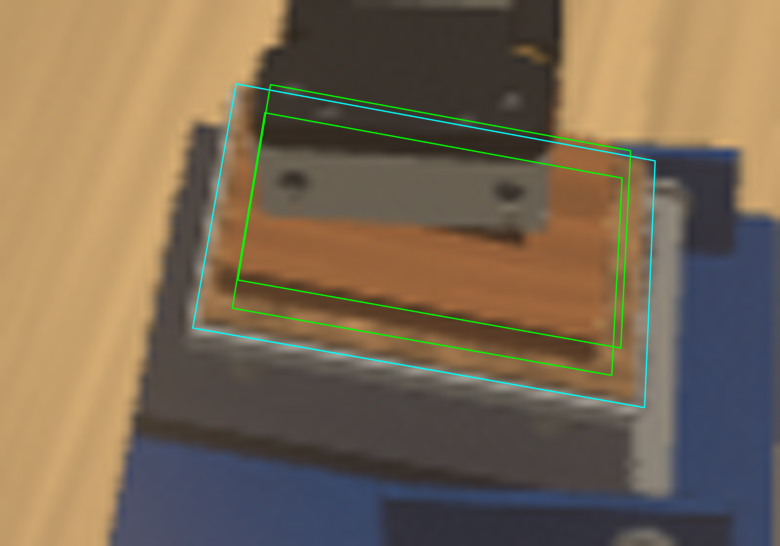

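View pics/s10.png

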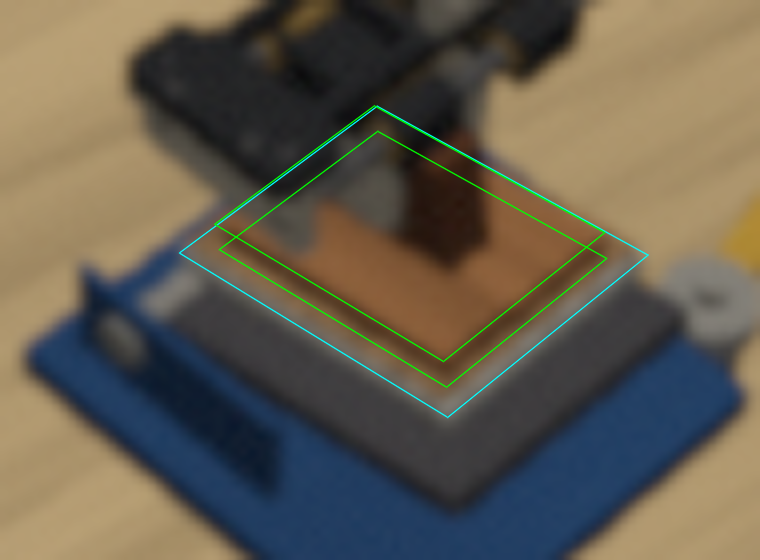

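```bash
python3 - <<'E'
from h import *
goto([.522,.024,.117])
for i in range(8):
    manip.snapshot('side'); s=manip.state(); print(s['time_s'],s['wrist_force'].round(1),s['eef_pos'].round(4),np.abs(s['joint_velocities']).max().round(4),s['opening'].round(3))
print(s['torque'],s['eef_rot'].round(3))
E
```

```text
t 16.25 pos [0.5249 0.0217 0.1192] yaw -1.447 tilt 0.009 F [-3.4  1.4  9.3] op 0.240 j [-0.8   0.53  0.94  2.   -0.57  0.88 -1.  ]
  shift_cm [-0.26  0.26  0.22] |d| 0.43Traceback (most recent call last):
  File "<stdin>", line 4, in <module>
AttributeError: 'float' object has no attribute 'round'
```

```bash
python3 - <<'E'
from h import *
for i in range(10):
    manip.snapshot('side'); s=manip.state()
    if i%3==0: print(s['time_s'],s['wrist_force'].round(1),s['eef_pos'].round(4),np.abs(s['joint_velocities']).max().round(4),round(s['opening'],3))
print(s['torque'].round(2),s['eef_rot'].round(3))
E
```

```text
16.35 [-2.7  1.   9.7] [0.5249 0.0217 0.1193] 0.0015 0.241
16.5 [-2.9  1.4  9.2] [0.5249 0.0217 0.1193] 0.0023 0.238
16.65 [-3.2  0.6 10.3] [0.5249 0.0217 0.1193] 0.0018 0.238
16.8 [-4.2  1.1  9.2] [0.5249 0.0217 0.1193] 0.0011 0.236
[-0.08  0.72  0.03] [[ 0.124 -0.992  0.008]
 [-0.992 -0.124  0.005]
 [-0.004 -0.008 -1.   ]]
```

```bash
python3 - <<'E'
from h import *
d=manip.snapshot('side');crop(d,200,180,140,120,5,'pics/d11.png')
print(manip.close_job()); s=manip.state(); print(s['time_s'],s['wrist_force'].round(1))
E
```

```text
the job is handed in; nothing more can be done
None
the job is handed in; nothing more can be done
```

View pics/d11.png

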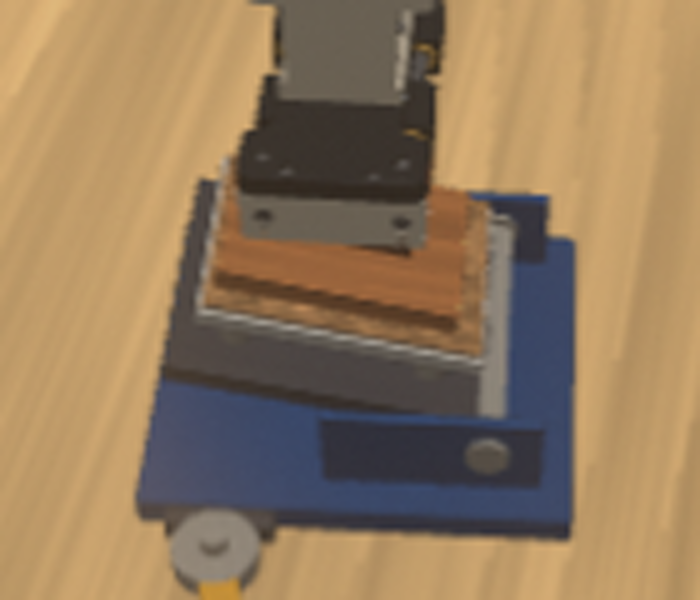

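I handed the job in at about 17 s with the block still gripped and pressed flush on the cork; no verdict came back.

**What I did:**
1. Gripped the brace post and swung it out to about 1.35 rad, where it met the stop. The pictures show it swung out.
2. Picked up the larger block by its ridge handle and lifted it clear of the bench.
3. Lowered it onto the upper part of the cork and let it pivot between the pads until it lay flush with the slope of about 0.2 rad. The moves allow only shifts and a spin about the tool's z axis, so I could not tilt the gripper itself.

**Last checks:**
- **Force:** it held steady for about 0.7 s at roughly 12 N once the block's weight is allowed for. No reading came near 40 N.
- **Flushness:** in the side view the block's lower edge runs parallel to the cork's edge.
- **Square:** the jaws are about 0.015 rad off the cork's axis.
- **Grip:** the fingers were closed on the handle at 0.24 opening, with the arm at rest.

**Weaker points:**
- **Centring:** this comes from low-resolution pictures that disagreed by a few millimetres. My estimate is about +3 to +4 mm up the slope and -3 to -5 mm across it, and a rougher first reading gave -7 mm across. All are inside the 15 mm limit.
- **Slope fit:** the separate fits gave 0.16 to 0.21 rad, the lowest of them below the stated minimum of 0.18.
- **Bystanders and slope setting:** I saw no contact with the tin, jar or screwdriver and no shift of the slope setting, but I did not measure them again at the end.

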